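# Loosen the clamp with the unknown thread

## Robot

A 7-joint arm with a two-finger parallel gripper is mounted at the origin on the work surface. World frame = base frame: x ahead of the robot, y to its left, z up, the work surface at z = 0. Lengths are in mm, angles in rad, forces in N, time in s.
With the tool pointing down it reaches from about 400 to 925 mm from the base axis. Payload 4.1 kg.
Tool frame: the origin (TCP) lies midway between the tips of the shut fingers; the grasp point (between the pads) lies 19 mm behind it (grip_depth is the distance from the TCP to the grasp point, in mm); x points along the fingers, z is the direction in which the jaws open and shut, and the axes are right-handed (so a half turn about x gives the same grasp; the last joint's range is limited). The gripper opens to 85 mm and grips with 20 to 120 N. Pads are 22 mm wide; open, the fingers measure 114 mm over their backs; the gripper's body (76 mm by 85 mm) begins 54 mm behind the grasp point. The pads swing forward as they close: fully open they stand 13 mm farther back than shut.
Start: joints at [1.066, 0.398, 0.045, 1.537, -0.019, 1.207, -0.051], TCP at [256.629, -597.231, 231.347] pointing down, gripper open.
Joint ranges: [-2.82, 2.82], [-0.49, 2.23], [-1.37, 1.46], [0, 2.46], [-1.36, 4.5], [0.23, 2], [-2.94, 2.94]. Speed limits (rad/s): [2.57, 2.57, 3.14, 3.14, 3.14, 3.14, 3.14].

## Interface

Orientations are given as a 3x3 rotation matrix whose columns are the frame's x, y, z axes.
In Python, from cell import get_obs, camera, get_calibration, job_done, boxes_of, outline_of, spot_point, grip_depth gives the robot as it stands.
- The arm moves only by the tool arm_command, never from a script. Its argument "deltas" is a list of rows, each a list of 3 entries, a list of its own where there are three numbers: the turn, a rotation vector about the tool's x, y, z in degrees, then the shift along the tool's x, y, z in mm, then the opening, from 0 (shut) to 1 (fully open). In form: [[[rx, ry, rz], [dx, dy, dz], fingers], ...]. A call has 1 to 12 rows; each row shifts and turns the commanded pose from where the row before left it, along the tool's axes as they then stand; what a row does not reach is not made up. A row lasts 1/8 s, in which the tool goes at most 62.5 mm and 10.7 degrees, less where a joint would pass 70% of its speed; a pose out of reach is approached as far as the arm can. A call is refused whole if a number of a shift passes 62.5 or a number of a turn 10.7, either way. A call with a gripper value outside its range is refused whole. The fingers move at their own pace and stop on an object; "force" is the grip in N (left out, the last holds). Time passes only in rows, so rows that do not move let the fingers close. It gives the time, the measured TCP pose, the force and the opening at its end, in the units of the state.
- get_obs(): the state, without advancing time (a new reading comes with each control period).
- camera(name): name is "scene" or "top"; returns the picture (400x640x3 uint8, red, green, blue); there is no depth.
- get_calibration(name): a dict with "K" (3x3 intrinsics, pixels), "dist_coeffs" ([k1, k2, p1, p2, k3] as OpenCV has them; the pictures are not rectified), "view" (4x4, takes a point from world to camera coordinates). Camera axes: x right, y down, z forward; pixel columns grow to the right and rows downward; lengths in mm; the calibration is good to about 2 mm. A picture is of the moment at which its call begins. get_calibration takes no time and is no camera call.
- job_done(): hands the job in, once; it reports no verdict.
Trained networks look in the newest picture that a camera, given by its name, has taken for a name from the list of things; names that differ only in an ending like _2 or _b are one class to them, and where a whole thing is asked for, a point or a joint stands for the part that bears it (a point fixed in the world has none). Each returns a list of dicts, best first, with "score" (0 to 1); they miss things now and then, are a little off and sometimes report something else, mostly with a low value. They report only what shows in the picture. A call takes as long as a camera call. They do not tell look-alikes from the thing itself.
- boxes_of(camera, label): "extent" ([left, top, right, bottom] in pixels, round what is visible of it).
- outline_of(camera, label): "mask" (400x640 bool, what is visible of it) and "extent" ([left, top, right, bottom] in pixels, round what is visible of it).
- spot_point(camera, label): "at" ([column, row] in pixels: a listed point, or the origin of a listed thing).
The state is a dict: "time_s": time; "joints": joint angles; "joint_velocities": joint speeds; "joint_efforts": joint torques, N m; "position": TCP position; "tool_rot": TCP orientation; "force": force on the tool from outside, world axes, zero at the start; "torque": the same for the moment, N m; "grip_width": finger opening in mm.
Only numpy, scipy, OpenCV 4.12 (cv2) and the standard library are available. Lean on these libraries where they do the work, as an engineer would, in place of code of your own. Each camera call takes 0.05 s, during which the arm holds its last target.

## Task

Two look-alike sample stages are clamped by black wing knobs, and one of them has a reverse thread. Free the orange sample: find out by trying which way the knob on its stage gives, and turn it that way all the way to its loose stop. Leave the knob with the white sample tight, and leave the orange sample where it lies.

Things in the scene. Friction and masses are not known exactly. Their poses are not given: they have to be found in the camera images.
- sample_orange: Orange disc, 38 mm across and 10 mm thick, lying in the jaws of one of the two stages; origin at the centre of its underside, 50 mm above the table. The other stage holds a white disc of the same size.
- knob_a_grip (a point): Clamp knob A: black wing grip 46 long, 14 wide, 30 mm high on a round hub, on an aluminium stage (130 x 180, top 50 mm up). Point: on the vertical turning axis, 92 mm above the table, 11 mm below the wing's top, 19 mm above its underside. x along the wing, y across, z up; turns with the knob. White dot at the +x end. Stage's sample: 86 mm from the axis towards start -y, between jaws 9 mm high.
- knob_b_grip (a point): Clamp knob B: black wing grip 46 long, 14 wide, 30 mm high on a round hub, on an aluminium stage (130 x 180, top 50 mm up). Point: on the vertical turning axis, 92 mm above the table, 11 mm below the wing's top, 19 mm above its underside. x along the wing, y across, z up; turns with the knob. White dot at the +x end. Stage's sample: 86 mm from the axis towards start -y, between jaws 9 mm high.
- knob_a (a joint): Turn of knob A, rad, from above: anticlockwise is positive. Starts at 0, tight on its stop. Turns only away from tight, 0.9 rad (52 degrees) to the loose stop, at constant height, and stays where left. One of the two knobs loosens anticlockwise, the other clockwise; unmarked. The right way takes under 0.1 N m; the wrong way does not move. Loosening backs the sliding jaw off the sample by 8 mm.
- knob_b (a joint): Turn of knob B, rad, from above: anticlockwise is positive. Starts at 0, tight on its stop. Turns only away from tight, 0.9 rad (52 degrees) to the loose stop, at constant height, and stays where left. One of the two knobs loosens anticlockwise, the other clockwise; unmarked. The right way takes under 0.1 N m; the wrong way does not move. Loosening backs the sliding jaw off the sample by 8 mm.
Things that resemble listed ones, but are neither listed nor needed, are in the scene too. Leave any green or turquoise look-alike of the part that bears knob_a_grip alone. What is shaped like the part that bears knob_b_grip but pink is not meant.

How it is judged (in metres and radians):
At the end, for the whole second after the job is handed in: The knob on the stage with the orange sample is turned at least 0.7 rad (40 of its 52 degrees) the way it loosens, the other knob is within 0.2 rad of tight, and the orange sample lies still within 15 mm of where it started (((horizontal distance between sample_orange and knob_a_grip below 0.13 m and value of joint knob_a above 0.7 rad and value of joint knob_b above -0.2 rad) or (horizontal distance between sample_orange and knob_b_grip below 0.13 m and value of joint knob_b below -0.7 rad and value of joint knob_a below 0.2 rad)) and distance of sample_orange from where it was at the start of the episode below 0.015 m and linear speed of sample_orange below 0.02 m/s); the robot touches nothing.
It fails at once if the knob on the stage with the white sample is loosened by more than 0.3 rad ((horizontal distance between sample_orange and knob_a_grip below 0.13 m and value of joint knob_b below -0.3 rad) or (horizontal distance between sample_orange and knob_b_grip below 0.13 m and value of joint knob_a above 0.3 rad)).
It also fails if it takes over 29 s, if anything falls off the work surface, if the arm or the gripper's body presses on something with over 40 N, if the wrist force passes 120 N, or if a joint passes its speed limit or range.

## Working session

There is one attempt and no reset: what is moved stays moved. The work goes in short steps, Python scripts to look and compute and a tool call to move; the robot and the scene stay as the last step left them, time stands still between calls to the robot, and variables do not carry over. Pictures are saved under pics/ and viewed, and the job is handed in when it is done.

Besides the shell and the picture viewer there is one more tool, called after "Request:" as name(argument=value, ...), one argument or row to a line, values as JSON. arm_command: Moves the arm, as the interface text tells. Its arguments: {"type":"object","properties":{"deltas":{"type":"array","items":{"type":"array"}},"force":{"type":"number"}},"required":["deltas"]}

```bash
mkdir -p pics; ls; python3 - <<'E'
from cell import *
import cv2
for c in("scene","top"):
    im=camera(c); cv2.imwrite(f"pics/{c}0.png",im[:,:,::-1])
    for l in("knob_a_grip","sample_orange"):
        print(c,l,[(s["score"],s["at"]) for s in spot_point(c,l)])
    print([(s["score"],s["extent"]) for s in boxes_of(c,"knob_a_grip")])
o=get_obs();print(o)
E
```

```text
pics
scene knob_a_grip [(0.72, [247.9, 157.2]), (0.55, [286.0, 107.8]), (0.5, [389.0, 202.6])]
scene sample_orange [(0.69, [277.8, 205.2])]
[(0.54, [236.9, 155.4, 252.5, 170.7]), (0.49, [381.6, 199.4, 399.9, 215.0])]
top knob_a_grip [(0.56, [488.4, 236.6]), (0.45, [277.6, 257.6]), (0.42, [421.2, 152.7])]
top sample_orange [(0.7, [351.9, 163.8])]
[(0.67, [415.8, 146.0, 429.2, 166.6]), (0.65, [478.6, 226.0, 492.9, 249.8]), (0.61, [272.7, 249.9, 283.3, 265.5])]
{'time_s': 0.4, 'joints': array([ 1.06599063,  0.39851779,  0.04509238,  1.53677819, -0.0187054 ,
        1.20689543, -0.05070373]), 'joint_velocities': array([-0.00075667, -0.00085522, -0.00192746, -0.00190028, -0.00087302,
       -0.00068596, -0.00124721]), 'joint_efforts': array([-1.36684339e-03, -4.74420691e+01,  1.36078108e+00, -2.54108673e+01,
        1.15802008e-02,  3.39267222e-03,  2.18366705e-05]), 'position': array([ 256.59814126, -597.1447105 ,  231.19095476]), 'tool_rot': array([[-9.05385048e-05,  9.18756305e-01,  3.94825079e-01],
       [ 1.52551755e-04,  3.94825089e-01, -9.18756293e-01],
       [-9.99999984e-01, -2.29515625e-05, -1.75904760e-04]]), 'force': array([ 0.65767941, -0.79839079,  0.34816491]), 'torque': array([ 0.00155381, -0.00082169, -0.03903813]), 'grip_width': 85.23096456294147}
```

View pics/scene0.png

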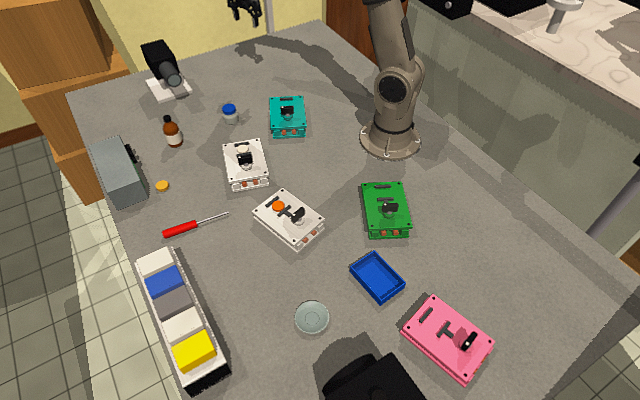

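View pics/top0.png

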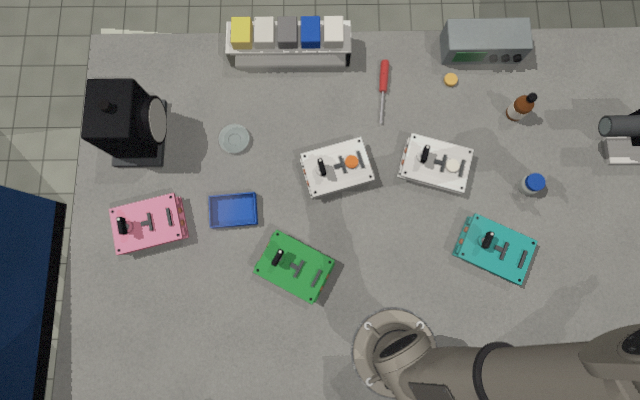

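```bash
python3 - <<'E'
import cv2
a=cv2.imread("pics/top0.png");cv2.imwrite("pics/topz.png",cv2.resize(a[125:275,330:510],None,fx=4,fy=4,interpolation=cv2.INTER_CUBIC))
a=cv2.imread("pics/scene0.png");cv2.imwrite("pics/scz.png",cv2.resize(a[130:280,220:420],None,fx=4,fy=4,interpolation=cv2.INTER_CUBIC))
E
```

```text
(no output)
```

View pics/topz.png

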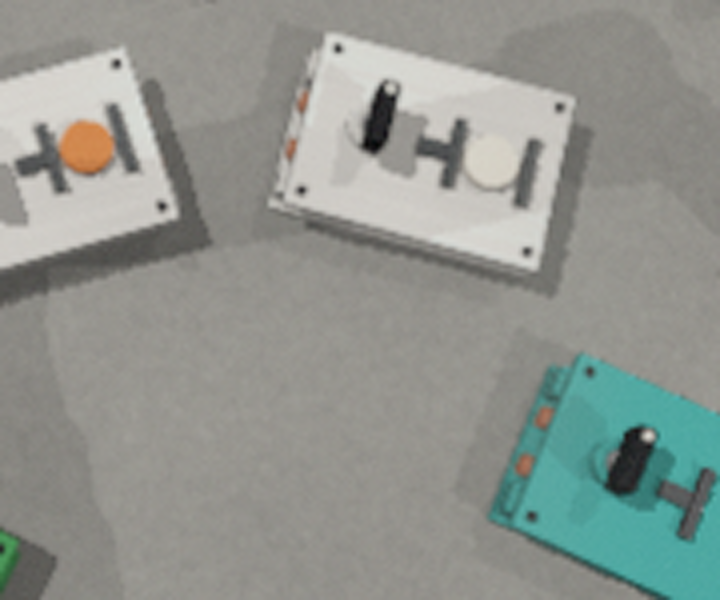

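View pics/scz.png

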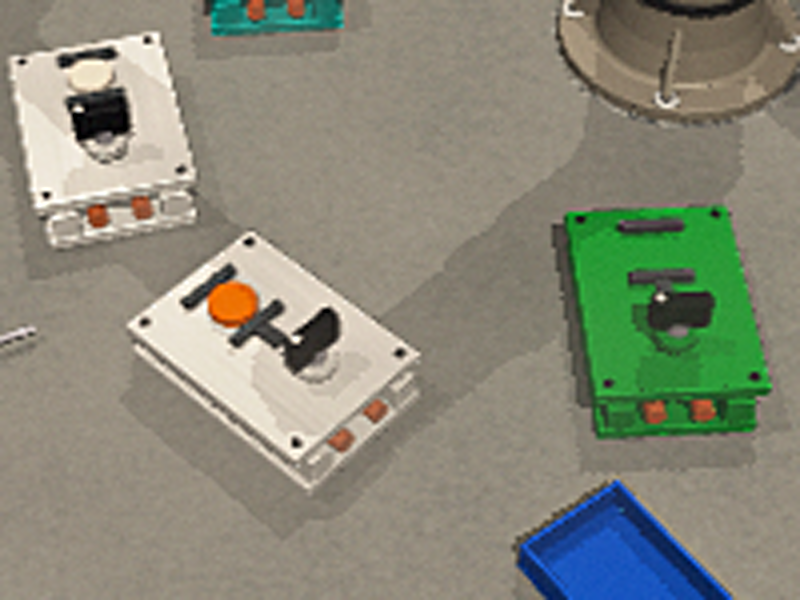

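The top view shows the white stage with the orange sample centred at about (338,167), with its sample at (352,163) and its knob near (322,167). In the scene view that knob is near (298,214). The white-sample stage is at about (436,163).

```bash
cat > h.py <<'E'
import numpy as np,cv2
from cell import *
def ray(c,p):
    k=get_calibration(c);V=np.array(k["view"],float);K=np.array(k["K"]);d=np.array(k["dist_coeffs"])
    n=cv2.undistortPoints(np.array([[p]],float),K,d).ravel()
    R=V[:3,:3];t=V[:3,3];return -R.T@t,R.T@np.array([n[0],n[1],1])
def onz(c,p,z):
    o,d=ray(c,p);return o+d*(z-o[2])/d[2]
def tri(p1,p2):
    o1,d1=ray("top",p1);o2,d2=ray("scene",p2)
    d1/=np.linalg.norm(d1);d2/=np.linalg.norm(d2)
    s=np.linalg.lstsq(np.c_[d1,-d2],o2-o1,rcond=None)[0]
    a=o1+s[0]*d1;b=o2+s[1]*d2;return (a+b)/2,np.linalg.norm(a-b)
def proj(c,P):
    k=get_calibration(c);V=np.array(k["view"],float)
    return cv2.projectPoints(np.array(P,float).reshape(-1,3),cv2.Rodrigues(V[:3,:3])[0],V[:3,3],np.array(k["K"]),np.array(k["dist_coeffs"]))[0].reshape(-1,2)
E
python3 - <<'E'
from h import *
a=cv2.imread("pics/top0.png");cv2.imwrite("pics/topo.png",cv2.resize(a[130:205,290:390],None,fx=8,fy=8,interpolation=cv2.INTER_CUBIC))
a=cv2.imread("pics/scene0.png");cv2.imwrite("pics/sco.png",cv2.resize(a[180:255,245:345],None,fx=8,fy=8,interpolation=cv2.INTER_CUBIC))
print(onz("top",(351.9,163.8),50),onz("scene",(277.8,205.2),50),tri((351.9,163.8),(277.8,205.2)))
E
```

```text
[507.88459744 104.57996114  50.        ] [509.66070681  98.92860813  50.        ] (array([509.01923066, 103.1996351 ,  53.0206159 ]), np.float64(4.884904824650661))
```

View pics/topo.png

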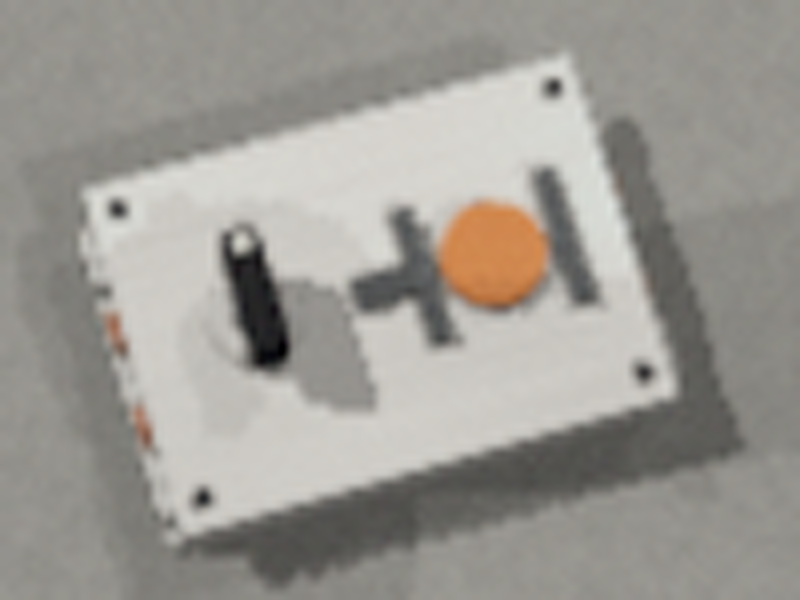

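View pics/sco.png

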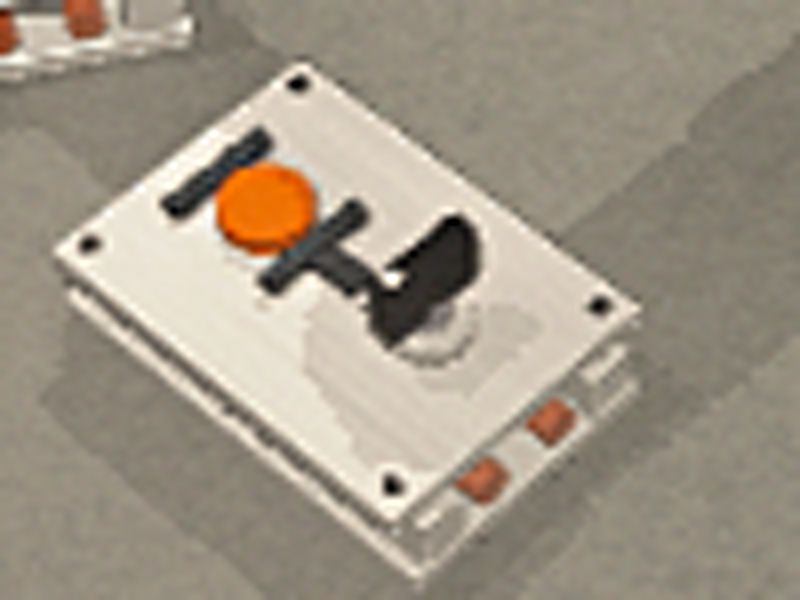

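```bash
python3 - <<'E'
from h import *
T=lambda u,v:((u+.5)/8-.5+290,(v+.5)/8-.5+130)
S=lambda u,v:((u+.5)/8-.5+245,(v+.5)/8-.5+180)
sc=np.array([onz("top",T(*p),50) for p in[(118,208),(552,88),(644,373),(203,497)]])
sc2=np.array([onz("scene",S(*p),50) for p in[(392,485),(90,243),(298,82),(600,305)]])
print(sc.round(1),sc2.round(1))
for s in(sc,sc2):
    e=(s[1]-s[0]+s[2]-s[3]); f=(s[3]-s[0]+s[2]-s[1])
    print("long dir",np.degrees(np.arctan2(e[1],e[0])),np.linalg.norm(e)/2,"short",np.degrees(np.arctan2(f[1],f[0])),np.linalg.norm(f)/2,s.mean(0))
    ed=e/np.linalg.norm(e)
    print("ed",ed)
so=onz("top",T(494,253),60);so2=onz("scene",S(266,205),60)
print("sample",so,so2)
print("axis from sample top/scene",so-86*(sc[1]-sc[0])/np.linalg.norm(sc[1]-sc[0]))
d=onz("top",T(240,238),103);w1=onz("top",T(243,222),103);w2=onz("top",T(272,366),103)
print("dot",d,"wing",w1,w2,(w1+w2)/2,np.linalg.norm(w1-w2),np.degrees(np.arctan2(*(w1-w2)[1::-1])))
ds=onz("scene",S(393,278),103);we=onz("scene",S(465,222),103)
print("scene dot",ds,"other end",we, (ds+we)/2)
ed=(sc[1]-sc[0]);ed/=np.linalg.norm(ed)
E
```

```text
[[533.6 237.8  50. ]
 [575.7  84.   50. ]
 [471.5  54.9  50. ]
 [429.5 208.8  50. ]] [[531.9 235.1  50. ]
 [574.2  80.5  50. ]
 [469.8  50.9  50. ]
 [427.1 205.8  50. ]]
long dir -74.72870709000564 159.4914873592752 short -164.43430112498626 108.08154292032042 [502.60012958 146.38047532  50.        ]
ed [ 0.26338974 -0.96468951  0.        ]
long dir -74.64141471077606 160.47992217225232 short -164.29976957092063 108.6772937848411 [500.78174469 143.05901221  50.        ]
ed [ 2.64859178e-01 -9.64287102e-01  3.54208913e-16]
sample [512.69965343 106.70803203  60.        ] [512.79459627 106.44081939  60.        ]
axis from sample top/scene [490.03379483 189.66741278  60.        ]
dot [507.08020589 194.50764798 103.        ] wing [512.62286822 193.44215489 103.        ] [462.86665442 184.35327268 103.        ] [487.74476132 188.89771378 103.        ] 50.579527400741874 10.351988055973335
scene dot [504.14351341 191.52233296 103.        ] other end [469.8460604  183.03893058 103.        ] [486.9947869  187.28063177 103.        ]
```

```bash
python3 - <<'E'
from h import *
a=np.radians(-74.7-(-66.75)); 
th=np.radians(-74.7);z=np.array([np.cos(th),np.sin(th)]);y=np.array([-z[1],z[0]])
W=np.array([(256.6,-597.1),(440,-480),(560,-300),(600,-100),(570,90),(489,188.5)])
for p,q in zip(W,W[1:]):
    d=q-p;print(np.linalg.norm(d)/60,"total tool y,z",d@y,d@z)
E
```

```text
3.6265981151609403 total tool y,z 207.7993646961053 -64.55535633775882
3.605551275463989 total tool y,z 163.24403920870287 -141.95556932655893
3.39934634239519 total tool y,z 91.35690673138647 -182.3565616929447
3.2058973436118907 total tool y,z 21.19915693968688 -191.18210100594283
2.125457467098423 total tool y,z -52.13765547349244 -116.3826227652883
```

Request:
arm_command(
  deltas=[
    [[8,0,0],[0,0,0],1],
    [[0,0,0],[52,-16,0],1],
  ],
)

```text
time_s: 0.65
position: [244.6, -604.5, 183.5]
tool_rot: [[0.006, 0.964, 0.265], [-0.01, 0.265, -0.964], [-1.0, 0.003, 0.011]]
force: [-0.2, -0.5, -1.2]
grip_width: 85.3
```

I put that shift on tool x (down) by mistake. It did no harm, so I'm correcting it and continuing.

Request:
arm_command(
  deltas=[
    [[0,0,0],[-30,40,-12],1],
    [[0,0,0],[-20,50,-15],1],
    [[0,0,0],[0,55,-17],1],
    [[0,0,0],[0,55,-17],1],
    [[0,0,0],[0,44,-36],1],
    [[0,0,0],[0,44,-36],1],
    [[0,0,0],[0,42,-37],1],
    [[0,0,0],[0,42,-37],1],
  ],
)

```text
time_s: 1.65
position: [546.5, -302.3, 229.5]
tool_rot: [[0.0, 0.965, 0.263], [-0.0, 0.263, -0.965], [-1.0, 0.0, 0.001]]
force: [0.0, -1.0, -0.2]
grip_width: 85.3
```

Request:
arm_command(
  deltas=[
    [[0,0,0],[0,26,-50],1],
    [[0,0,0],[0,26,-50],1],
    [[0,0,0],[0,24,-50],1],
    [[0,0,0],[0,20,-50],1],
    [[0,0,0],[0,8,-55],1],
    [[0,0,0],[0,5,-55],1],
    [[0,0,0],[0,0,-55],1],
    [[0,0,0],[0,0,-45],1],
    [[0,0,0],[0,-20,-40],1],
    [[0,0,0],[0,-20,-30],1],
    [[0,0,0],[0,0,0],1],
  ],
)

```text
time_s: 3.02
position: [483.9, 180.1, 229.6]
tool_rot: [[-0.0, 0.963, 0.269], [0.0, 0.269, -0.963], [-1.0, 0.0, -0.0]]
force: [1.1, -1.2, 0.4]
grip_width: 85.5
```

```bash
python3 - <<'E'
from h import *
o=get_obs();print(o["time_s"],o["position"],o["joints"].round(2))
R=o["tool_rot"];print(R.T@(np.array([489,188.5,0])-o["position"]))
E
```

```text
3.025 [483.86881785 180.07309179 229.62402958] [-0.13  0.17 -0.35  1.85  0.06  1.13 -1.8 ]
[229.62797006   7.18437109  -6.62698636]
```

Request:
arm_command(
  deltas=[
    [[0,0,0],[40,7,-6.5],1],
    [[0,0,0],[40,0,0],1],
    [[0,0,0],[20,0,0],1],
    [[0,0,0],[0,0,0],1],
  ],
)

```text
time_s: 3.52
position: [490.5, 183.9, 127.7]
tool_rot: [[-0.003, 0.965, 0.262], [-0.002, 0.262, -0.965], [-1.0, -0.003, 0.001]]
force: [0.7, -0.9, 0.3]
grip_width: 84.9
```

```bash
python3 - <<'E'
from h import *
o=get_obs();print(o["time_s"],o["position"],o["tool_rot"].round(3),o["torque"])
for n,c,(x,y) in(("t","top",(270,120)),("s","scene",(250,160))):
    a=camera(c)[:,:,::-1];cv2.imwrite(f"pics/{n}1.png",cv2.resize(a[y:y+90,x:x+120],None,fx=6,fy=6,interpolation=cv2.INTER_CUBIC))
E
```

```text
3.525 [490.51107712 183.93270796 127.74823077] [[-0.003  0.965  0.262]
 [-0.002  0.262 -0.965]
 [-1.    -0.003  0.001]] [-0.03138543  0.01742192 -0.05345229]
```

View pics/s1.png

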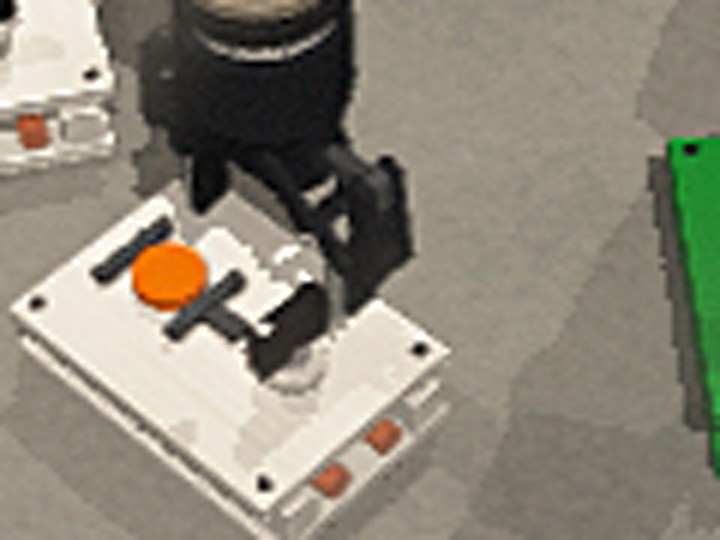

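View pics/t1.png

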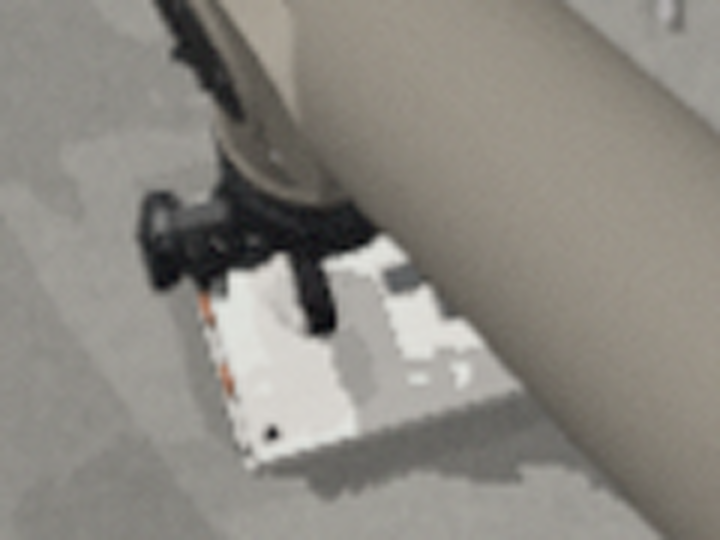

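Request:
arm_command(
  deltas=[
    [[0,0,0],[25,0,-4.5],1],
    [[0,0,0],[25,0,0],1],
    [[0,0,0],[0,0,0],1],
    [[0,0,0],[0,0,0],0.5],
  ],
  force=25,
)

```text
time_s: 4.12
position: [491.1, 190.2, 80.8]
tool_rot: [[0.003, 0.965, 0.263], [0.001, 0.263, -0.965], [-1.0, 0.003, -0.0]]
force: [0.5, 0.5, 0.6]
grip_width: 69.8
```

```bash
python3 - <<'E'
from h import *
o=get_obs();print(o["time_s"],o["position"],o["tool_rot"].round(3),o["torque"],grip_depth)
a=camera("scene")[:,:,::-1];x,y=250,160;cv2.imwrite("pics/s2.png",cv2.resize(a[y:y+90,x:x+120],None,fx=6,fy=6,interpolation=cv2.INTER_CUBIC))
E
```

```text
4.125 [491.10344349 190.18807611  80.84976848] [[ 0.003  0.965  0.263]
 [ 0.001  0.263 -0.965]
 [-1.     0.003 -0.   ]] [ 0.05624594 -0.05230311  0.01476539] 18.700000000000003
```

View pics/s2.png

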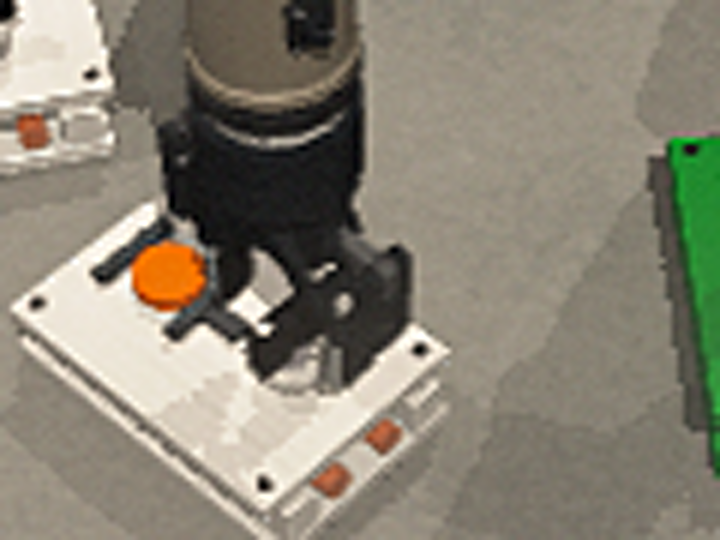

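The fingers straddle the wing. I'll lower a little and close gently.

Request:
arm_command(
  deltas=[
    [[0,0,0],[4,-2.4,1],0.4],
    [[0,0,0],[0,0,0],0.3],
    [[0,0,0],[0,0,0],0.1],
    [[0,0,0],[0,0,0],0],
    [[0,0,0],[0,0,0],0],
    [[0,0,0],[0,0,0],0],
  ],
  force=25,
)

```text
time_s: 4.92
position: [487.9, 187.5, 75.5]
tool_rot: [[0.0, 0.965, 0.263], [-0.001, 0.263, -0.965], [-1.0, -0.0, 0.001]]
force: [-2.4, -4.2, 4.9]
grip_width: 15.6
```

```bash
python3 - <<'E'
from h import *
o=get_obs();print(o["time_s"],o["position"],o["tool_rot"].round(3),o["force"],o["torque"],o["joints"],o["grip_width"])
E
```

```text
4.925 [487.91511241 187.46820001  75.54333842] [[ 0.     0.965  0.263]
 [-0.001  0.263 -0.965]
 [-1.    -0.     0.001]] [-2.38224361 -4.20187849  4.88585948] [-0.87511235  0.20580594 -0.01641634] [-0.17599997  0.36620268 -0.32813523  1.98649509  0.16091722  0.8137889
 -1.89991006] 15.554689433546304
```

Request:
arm_command(
  deltas=[
    [[2,0,0],[0,0,0],0],
    [[2,0,0],[0,0,0],0],
    [[2,0,0],[0,0,0],0],
  ],
)

```text
time_s: 5.3
position: [487.8, 187.7, 75.5]
tool_rot: [[0.0, 0.987, 0.16], [-0.001, 0.16, -0.987], [-1.0, -0.0, 0.001]]
force: [-0.1, -4.2, 5.5]
grip_width: 15.3
```

```bash
python3 - <<'E'
from h import *
o=get_obs();R=o["tool_rot"];print(np.degrees(np.arctan2(R[1,2],R[0,2])),o["position"],o["force"],o["torque"],o["joints"][6],o["grip_width"])
E
```

```text
-80.81384378474155 [487.84962541 187.6893387   75.51221363] [-0.12713175 -4.16843413  5.47765615] [-0.82175028  0.21872064  0.01416248] -1.9957840851340825 15.26573637727105
```

Request:
arm_command(
  deltas=[
    [[5,0,0],[0,0,0],0],
    [[5,0,0],[0,0,0],0],
    [[5,0,0],[0,0,0],0],
    [[0,0,0],[0,0,0],0],
  ],
)

```text
time_s: 5.8
position: [487.9, 188.2, 75.5]
tool_rot: [[0.0, 0.995, -0.099], [-0.0, -0.099, -0.995], [-1.0, 0.0, 0.0]]
force: [-1.0, -2.9, 5.7]
grip_width: 15.6
```

```bash
python3 - <<'E'
from h import *
o=get_obs();R=o["tool_rot"];print(np.degrees(np.arctan2(R[1,2],R[0,2])),o["position"],o["force"],o["torque"],o["joints"],o["grip_width"])
a=camera("scene")[:,:,::-1];x,y=250,160;cv2.imwrite("pics/s3.png",cv2.resize(a[y:y+90,x:x+120],None,fx=6,fy=6,interpolation=cv2.INTER_CUBIC))
E
```

```text
-95.68891698622276 [487.85067794 188.20409655  75.52479652] [-1.04677606 -2.9381736   5.65132959] [-0.63472731  0.21477647 -0.06159876] [-0.23974913  0.36015634 -0.25234884  1.98813315  0.12268775  0.80737724
 -2.23164419] 15.628864817849298
```

View pics/s3.png

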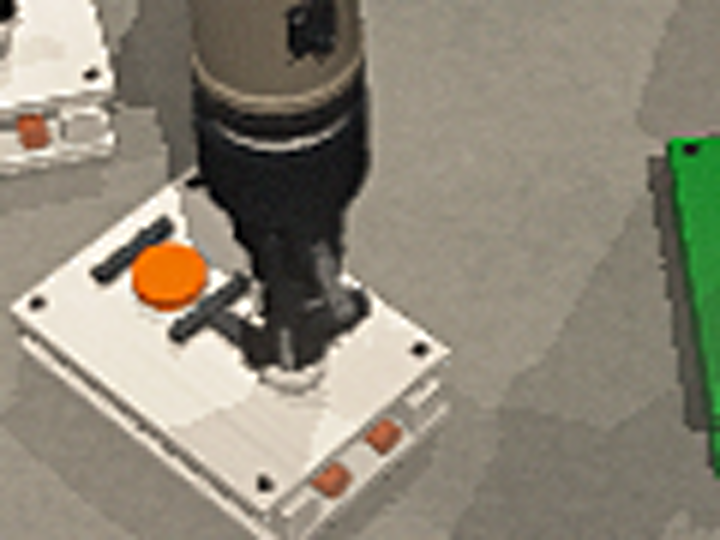

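The jaw has moved off the sample (a gap shows at about (195,310)) with almost no torque, so clockwise is the loosening direction. I'll carry on to the stop.

Request:
arm_command(
  deltas=[
    [[6,0,0],[0,0,0],0],
    [[6,0,0],[0,0,0],0],
    [[6,0,0],[0,0,0],0],
    [[6,0,0],[0,0,0],0],
    [[4,0,0],[0,0,0],0],
    [[2,0,0],[0,0,0],0],
    [[0,0,0],[0,0,0],0],
  ],
)

```text
time_s: 6.72
position: [488.2, 189.2, 75.6]
tool_rot: [[0.001, 0.813, -0.583], [0.001, -0.583, -0.813], [-1.0, 0.0, -0.002]]
force: [0.9, -0.4, 4.7]
grip_width: 15.3
```

```bash
python3 - <<'E'
from h import *
o=get_obs();R=o["tool_rot"];print(np.degrees(np.arctan2(R[1,2],R[0,2])),o["position"],o["force"],o["torque"],o["joints"],o["grip_width"])
E
```

```text
-125.65585088400907 [488.18860692 189.16076017  75.55799463] [ 0.88348912 -0.39584967  4.67597585] [ 0.0086321  -0.07156282  0.02729072] [-0.32968902  0.35473792 -0.1453436   1.99012275  0.06950288  0.79964578
 -2.70760146] 15.343263537415167
```

Request:
arm_command(
  deltas=[
    [[1.5,0,0],[0,0,0],0],
    [[0,0,0],[0,0,0],0],
    [[0,0,0],[0,0,0],0.3],
    [[0,0,0],[0,0,0],0.6],
    [[0,0,0],[0,0,0],0.6],
    [[0,0,0],[0,0,0],0.6],
  ],
)

```text
time_s: 7.48
position: [487.5, 188.0, 75.0]
tool_rot: [[-0.0, 0.796, -0.605], [-0.0, -0.605, -0.796], [-1.0, -0.0, 0.001]]
force: [0.9, 0.7, -0.8]
grip_width: 51.5
```

```bash
python3 - <<'E'
from h import *
o=get_obs();print(o["position"],o["force"],o["torque"],o["grip_width"])
E
```

```text
[487.49444878 188.02176438  75.04249786] [ 0.88918162  0.67630412 -0.76954358] [ 0.02580621  0.00781469 -0.02814085] 51.47268318482935
```

Request:
arm_command(
  deltas=[
    [[0,0,0],[-30,0,0],0.6],
    [[0,0,0],[-50,0,0],0.6],
    [[0,0,0],[-50,0,0],0.6],
    [[0,0,0],[-20,50,20],0.6],
    [[0,0,0],[0,50,20],0.6],
    [[0,0,0],[0,50,30],0.6],
    [[0,0,0],[0,50,30],0.6],
    [[0,0,0],[0,50,30],0.6],
    [[0,0,0],[0,40,20],0.6],
    [[0,0,0],[0,0,0],0.6],
  ],
)

```text
time_s: 8.72
position: [627.9, -112.2, 224.7]
tool_rot: [[-0.001, 0.792, -0.611], [-0.003, -0.611, -0.792], [-1.0, 0.001, 0.003]]
force: [-0.4, 0.9, 0.3]
grip_width: 51.0
```

```bash
python3 - <<'E'
from h import *
o=get_obs();print(o["time_s"],o["position"],o["force"],o["torque"],o["grip_width"])
T=camera("top")[:,:,::-1];S=camera("scene")[:,:,::-1]
cv2.imwrite("pics/t4.png",cv2.resize(T[130:205,290:390],None,fx=8,fy=8,interpolation=cv2.INTER_CUBIC))
cv2.imwrite("pics/s4.png",cv2.resize(S[130:255,220:345],None,fx=4.8,fy=4.8,interpolation=cv2.INTER_CUBIC))
for c in("top","scene"): print([(s["score"],s["at"]) for s in spot_point(c,"sample_orange")])
E
```

```text
8.725 [ 627.91081991 -112.20968883  224.71089252] [-0.41356973  0.93798335  0.30481854] [-0.00123541  0.02278813  0.03013196] 50.97588628906778
[(0.55, [350.0, 162.4])]
[(0.52, [277.1, 204.9])]
```

View pics/t4.png

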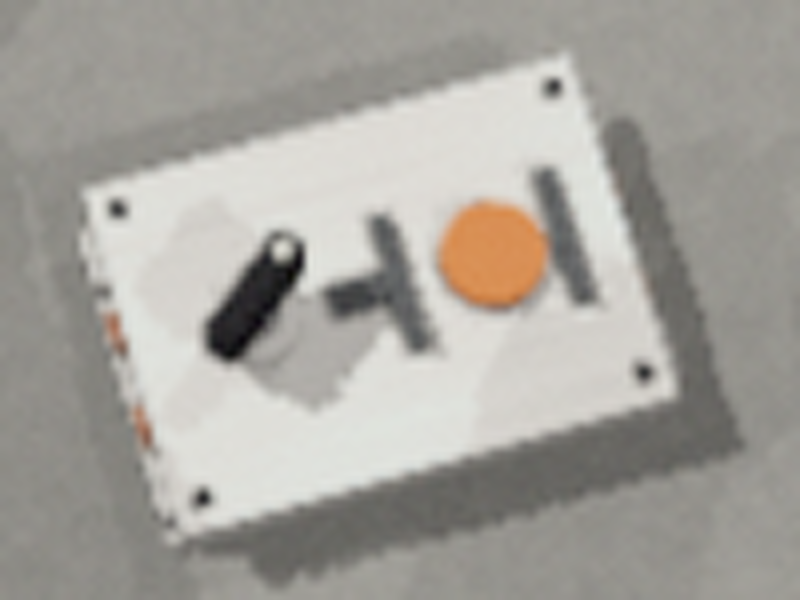

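View pics/s4.png

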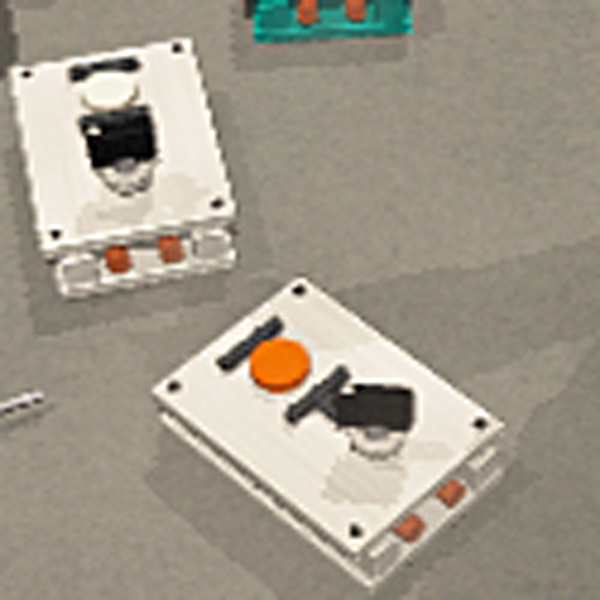

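```bash
python3 - <<'E'
from h import *
T=lambda u,v:((u+.5)/8-.5+290,(v+.5)/8-.5+130)
w1=onz("top",T(284,248),103)
for c in [(488,188.3)]:
    d=w1[:2]-c;print(w1,np.degrees(np.arctan2(d[1],d[0])),np.linalg.norm(d))
d0=np.array([507.08,194.5])-(488,188.3);print(np.degrees(np.arctan2(d0[1],d0[0])))
job_done()
E
```

```text
[503.41488574 179.82363723 103.        ] -28.805587291167473 17.591686335906683
18.00144552250639
the job is handed in; nothing more can be done
```

I freed the orange sample by turning its stage's knob clockwise to about the loose stop, and I handed the job in at about 8.8 s of the 29 s allowed.

- **Which way it gives:** I gripped the wing with 25 N and tried 6° clockwise. There was almost no torque and the jaw began to back off, so this knob loosens clockwise, which makes it knob B. I then turned the tool about 52° in total, released the knob and moved the arm clear.
- **Knob angle:** the white dot in the last top picture measures about 47° of turn, and the tool turned about 52°. These disagree by about 5°, but both are above the 40° needed.
- **Jaw and sample:** the sliding jaw backed off about 8–9 mm. The orange disc's outline is at the same pixels as before, although the point network's reported spot shifted by about 2 pixels.
- **White sample's knob:** I never touched it, and it still looks tight in the last picture.
- **Robot:** the force and torque readings were near zero at the end, so nothing was being touched.

I made one slip: the first move went about 50 mm down instead of sideways. It was in free space, and I corrected it on the next move.

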